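# Hang the microphone back in the rack

### The job

Take the microphone that stands in the steel desk base on the round display platform and hang it by its head in the empty middle fork of the pine rack, so that it hangs upright between the two microphones already there. Do not knock those two out of place.

Things in the scene. Friction and masses are not known exactly. Their poses are not given: they have to be found in the camera images.
- mic_head (a point): Head centre of the microphone to hang, standing tail down; z up, round about z. 163 mm long, 0.2-0.4 kg: green handle 22 mm in diameter, 105 mm long; above it a dark grille head 54 mm in diameter, flat underside 28 mm below this point, straight side to 16 mm above it, rounded top to 30 mm above. Tail 133 mm below. Grip the head from above, 40 N holds it.
- desk_base: Steel disc 96 mm across, 12 mm high, with a collar (27 mm wide inside, 30 mm deep) in which the mic's tail stands loosely: lift straight up over 35 mm. 1.3 kg. Origin: centre of its underside, on the round platform (280 mm across, 30 mm high, brass knob in the middle) with a chrome ball windscreen (58 mm high) and a squat black mic clip (44 mm high), which stay there.
- slot (a point): Fixed point in the rack's empty middle fork where the mic's head centre must rest; x into the fork, from its open front to the rail; y left along the rail; z up. Fork: two flat prongs along x, each 10 mm wide, 36 mm gap; the head's underside rests on them 28 mm below this point. Prongs end 49 mm in front (-x), tips turned up 6 mm; rail 41 mm behind (+x), its top level with the prongs.
- left_mic_head (a point): Head centre of an identical microphone hanging loose in the fork 100 mm to the +y side of the slot, a fork like the slot's own; head 54 mm wide, top 30 mm above this point. The rack ends 180 mm from the slot on this side. Not to be displaced.
- right_mic_head (a point): Head centre of an identical microphone hanging loose in the fork 100 mm to the -y side of the slot, a fork like the slot's own; head 54 mm wide, top 30 mm above this point. The rack ends 180 mm from the slot on this side. Not to be displaced.
Things that resemble listed ones, but are neither listed nor needed, are in the scene too. Leave any orange, purple or red look-alike of the part that bears mic_head alone.

How it is judged:
By the outcome, as a careful person would: the job done as asked, in the order asked, and still so for the second after the job is handed in, with the robot touching nothing.
It also fails if it takes over 48 s, if anything falls off the work surface, if the arm or the gripper's body presses on something with over 40 N, if the wrist force passes 120 N, or if a joint passes its speed limit or range.

### The arm

A 6-joint arm with a two-finger parallel gripper is mounted at the origin on the work surface. World frame = base frame: x ahead of the robot, y to its left, z up, the work surface at z = 0. Lengths are in m, angles in rad, forces in N, time in s.
With the tool pointing down it reaches from about 0.275 to 0.75 m from the base axis. Payload 10.2 kg.
Tool frame: the origin (TCP) lies midway between the tips of the shut fingers; the grasp point (between the pads) lies 19 mm behind it; z points along the fingers, y is the direction in which the jaws open and shut (so a half turn about z gives the same grasp; the last joint's range is limited). The gripper opens to 85 mm and grips with 20 to 120 N. Pads are 22 mm wide; open, the fingers measure 114 mm over their backs; the gripper's body (76 mm by 85 mm) begins 54 mm behind the grasp point. The pads swing forward as they close: fully open they stand 13 mm farther back than shut.
Start: joints at [0.9, 0.313, 1.498, -0, 1.331, -0.223], TCP at [0.227, 0.473, 0.231] pointing down, gripper open.
Joint ranges: [-2.94, 2.94], [-0.97, 2.17], [0.19, 2.56], [-1.23, 4.37], [0.02, 3.11], [-2.88, 2.88]. Speed limits (rad/s): [2.39, 2.39, 3.01, 3.14, 3.14, 3.14].

### API

Orientations are given as a unit quaternion [x, y, z, w].
In Python, from plant import readout, vision, order gives the robot as it stands. The module is installed in compiled form; this text tells all that it offers.
- The arm moves only by the tool servo_tool, never from a script. Its argument "increments" is a list of rows, each a list of 4 numbers: the shift along the tool's x, y, z in m, then the turn about the tool's z in degrees. In form: [[x, y, z, turn], ...]. A call has exactly 10 rows; each row is the pose to reach, as a shift and turn from the pose commanded when the call began, along the tool's axes at that moment; what a row does not reach only later rows make up. A row lasts 1/10 s, in which the tool goes at most 50 mm and 8.59 degrees, less where a joint would pass 70% of its speed; a pose out of reach is approached as far as the arm can. A call with a gripper value outside its range is refused whole. "fingers" is the closure, from 0 (fully open) to 1 (shut), set as the call begins (left out, the last holds). The fingers move at their own pace and stop on an object; "squeeze" is the grip in N (left out, the last holds). Time passes only in rows, so rows that repeat a pose let the fingers close, or fill a call up. It gives the time, the measured TCP pose, the force and the opening at its end, in the units of the state.
- readout.read_state(): the state, without advancing time (a new reading comes with each control period).
- vision.read_camera(name): name is "scene" or "top" or "wrist"; returns a dict with "frame" (480x640x3 uint8, red, green, blue), "mtx" (3x3 intrinsics, pixels), "k1" (the pictures are not rectified: a ray, as slopes to the right and down, at radius r is drawn at 1 + k1 r^2 times it, then the intrinsics apply), "xyz" and "attitude" of the camera in the world; the wrist camera has in their place "mount" (4x4, takes a point from camera to tool coordinates, whose origin is the TCP and whose axes are the flange's). Camera axes: x right, y up, looking along -z (the intrinsics and any distortion apply to the point x, -y, -z); pixel columns grow to the right and rows downward; lengths in m; the calibration is good to about 2 mm. A picture is of the moment at which its call begins: read the wrist's pose just before it. There is no depth.
- order.hand_in(): hands the job in, once; it reports no verdict.
The state is a dict: "t": time; "joints": joint angles; "joint_velocities": joint speeds; "joint_efforts": joint torques, N m; "ee_pos": TCP position; "orientation": TCP orientation; "contact_force": force on the tool from outside, world axes, zero at the start; "wrist_torque": the same for the moment, N m; "gripper_width": finger opening in m.
Only numpy, scipy, OpenCV 4.12 (cv2) and the standard library are available. Lean on these libraries where they do the work, as an engineer would, in place of code of your own. Each camera call takes 0.05 s, during which the arm holds its last target.

## Working session

There is one attempt and no reset: what is moved stays moved. The work goes in short steps, Python scripts to look and compute and a tool call to move; the robot and the scene stay as the last step left them, time stands still between calls to the robot, and variables do not carry over. Pictures are saved under pics/ and viewed, and the job is handed in when it is done.

Besides the shell and the picture viewer there is one more tool, called after "Request:" by a JSON object that holds its "op" and its "data". servo_tool: Moves the arm, as the interface text tells. Its arguments: {"type":"object","properties":{"increments":{"type":"array","items":{"type":"array","items":{"type":"number"}}},"fingers":{"type":"number"},"squeeze":{"type":"number"}},"required":["increments"]}

```bash
mkdir -p pics; cat > h.py <<'E'
import numpy as np, cv2
from scipy.spatial.transform import Rotation as R
from plant import readout, vision, order
def snap(n,fn):
    s=readout.read_state(); c=vision.read_camera(n)
    cv2.imwrite('pics/'+fn+'.png',cv2.cvtColor(c['frame'],cv2.COLOR_RGB2BGR))
    c['s']=s
    import pickle; pickle.dump(c,open(fn+'.pkl','wb')); return c
def load(fn):
    import pickle; return pickle.load(open(fn+'.pkl','rb'))
def campose(c):
    if 'mount' in c:
        T=np.eye(4);T[:3,:3]=R.from_quat(c['s']['orientation']).as_matrix();T[:3,3]=c['s']['ee_pos'];T=T@np.array(c['mount']);return T[:3,:3],T[:3,3]
    a=np.array(c['attitude']); 
    return (a if a.shape==(3,3) else R.from_quat(a).as_matrix()),np.array(c['xyz'])
def ray(c,u,v):
    K=np.array(c['mtx']);d=np.array([(u-K[0,2])/K[0,0],(v-K[1,2])/K[1,1]]);p=d.copy()
    for _ in range(30): p=d/(1+c['k1']*(p@p))
    Rm,o=campose(c);w=Rm@np.array([p[0],-p[1],-1]);return o,w/np.linalg.norm(w)
def atz(c,u,v,z):
    o,w=ray(c,u,v);return o+w*(z-o[2])/w[2]
def proj(c,P):
    Rm,o=campose(c);q=Rm.T@(np.array(P)-o);p=np.array([q[0],-q[1]])/-q[2];p=p*(1+c['k1']*(p@p));K=np.array(c['mtx'])
    return np.array([K[0,0]*p[0]+K[0,2],K[1,1]*p[1]+K[1,2]])
def tri(*rays):
    A=np.zeros((3,3));b=np.zeros(3)
    for o,w in rays:
        M=np.eye(3)-np.outer(w,w);A+=M;b+=M@o
    x=np.linalg.solve(A,b);return x,[np.linalg.norm((np.eye(3)-np.outer(w,w))@(x-o)) for o,w in rays]
E
python3 - <<'E'
from h import *
for n in('scene','top','wrist'):
    c=snap(n,n+'0');print(n,c['mtx'],c['k1'],campose(c))
print(readout.read_state())
E
```

```text
scene [[613.88198455   0.         329.05970406]
 [  0.         613.88198455 248.92340504]
 [  0.           0.           1.        ]] -0.11953553254573707 (array([[-0.38763817, -0.66810125,  0.63511996],
       [ 0.92181006, -0.28221372,  0.26574732],
       [ 0.00169344,  0.68847377,  0.72525926]]), array([1.32165874, 0.3562499 , 1.00190334]))
top [[518.38355312   0.         317.47112862]
 [  0.         518.38355312 237.54036738]
 [  0.           0.           1.        ]] -0.0594582204243719 (array([[ 0.03811372,  0.97466727, -0.22038844],
       [-0.99926521,  0.0380683 , -0.00445481],
       [ 0.00404786,  0.22039629,  0.97540202]]), array([0.38268961, 0.02563778, 1.0404907 ]))
wrist [[386.51903703   0.         313.34044647]
 [  0.         386.51903703 245.08247205]
 [  0.           0.           1.        ]] -0.048233828133530963 (array([[ 0.43297638, -0.86848215, -0.24139223],
       [ 0.90140442,  0.41679426,  0.11727156],
       [-0.00123737, -0.26836784,  0.96331572]]), array([0.16569567, 0.50249492, 0.37319584]))
{'t': 0.15, 'joints': array([ 8.99626707e-01,  3.13323603e-01,  1.49821664e+00, -2.14677036e-05,
        1.33096389e+00, -2.23407973e-01]), 'joint_velocities': array([-2.94728436e-04, -3.65452588e-03, -3.58907411e-03, -9.84323491e-05,
        8.55790683e-04, -2.28061831e-05]), 'joint_efforts': array([ 2.90715856e-03, -4.12360561e+01, -2.59800661e+01,  9.99386174e-06,
        3.17706741e-03, -5.16146110e-05]), 'ee_pos': array([0.22720982, 0.47309921, 0.23088273]), 'orientation': array([ 2.22012742e-01,  9.75043658e-01, -4.15414610e-04, -1.87717870e-04]), 'contact_force': array([0.20434029, 0.06691298, 0.43232928]), 'wrist_torque': array([ 0.01023104, -0.0201849 , -0.05458824]), 'gripper_width': 0.08589809206124663}
```

View pics/scene0.png

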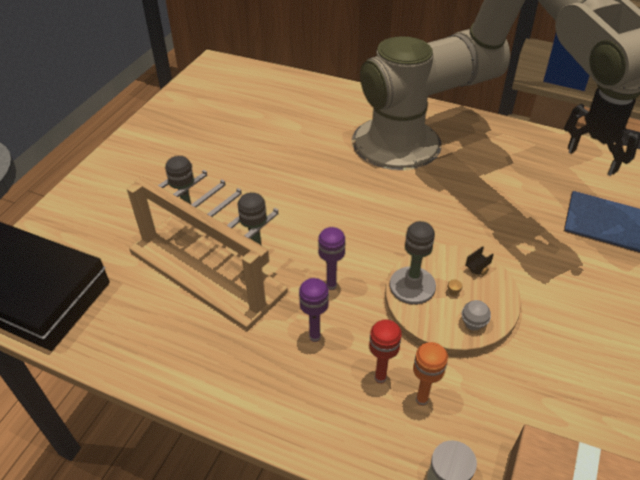

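View pics/top0.png

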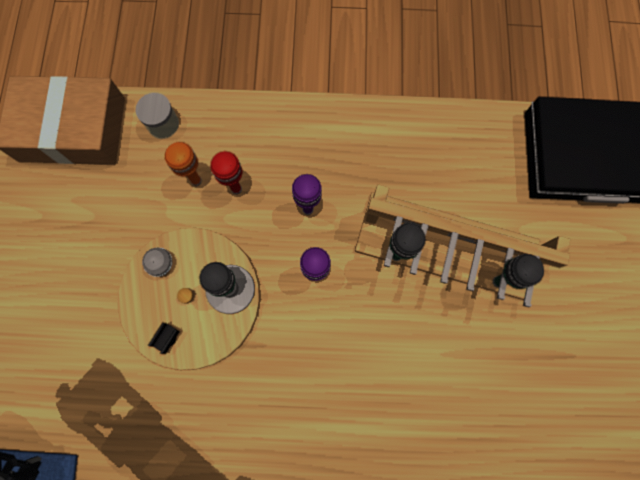

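View pics/wrist0.png

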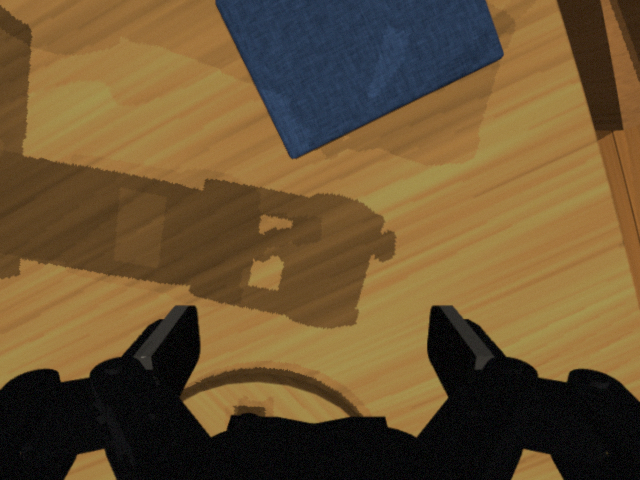

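Candidates for the mic: the dark-headed green one in the steel base, scene (420,238) / top (217,280). Look-alikes are purple at scene (332,243) and (313,297), red (385,338), orange (431,360), and the hanging mics at (179,172) and (252,210). I choose the one in the base and check it in close crops.

```bash
python3 - <<'E'
from h import *
def crop(n,x0,x1,y0,y1,k,out):
    im=cv2.imread(f'pics/{n}.png')[y0:y1,x0:x1];cv2.imwrite(f'pics/{out}.png',cv2.resize(im,None,fx=k,fy=k,interpolation=cv2.INTER_CUBIC))
crop('scene0',370,530,200,320,5,'c1')
crop('top0',110,270,220,340,5,'c2')
crop('scene0',120,320,140,290,4,'c3')
crop('top0',350,580,180,320,3,'c4')
E
```

```text
(no output)
```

View pics/c1.png

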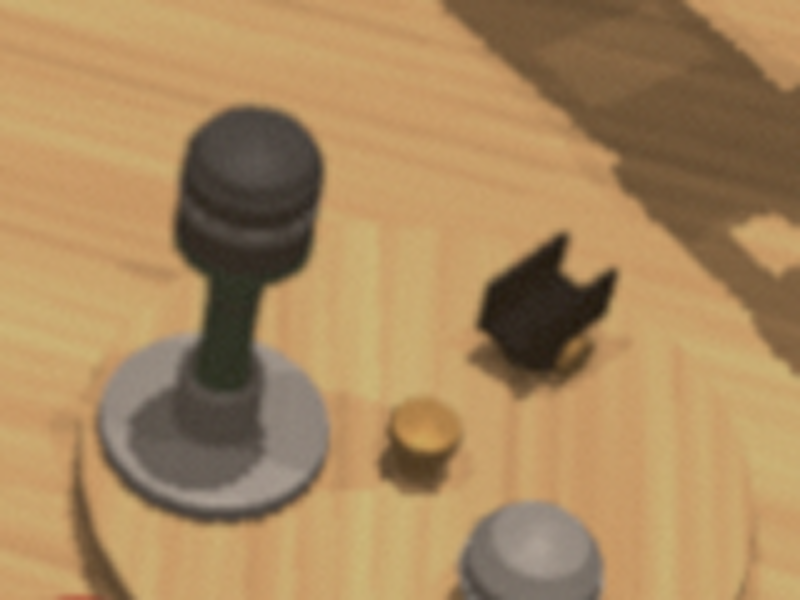

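View pics/c2.png

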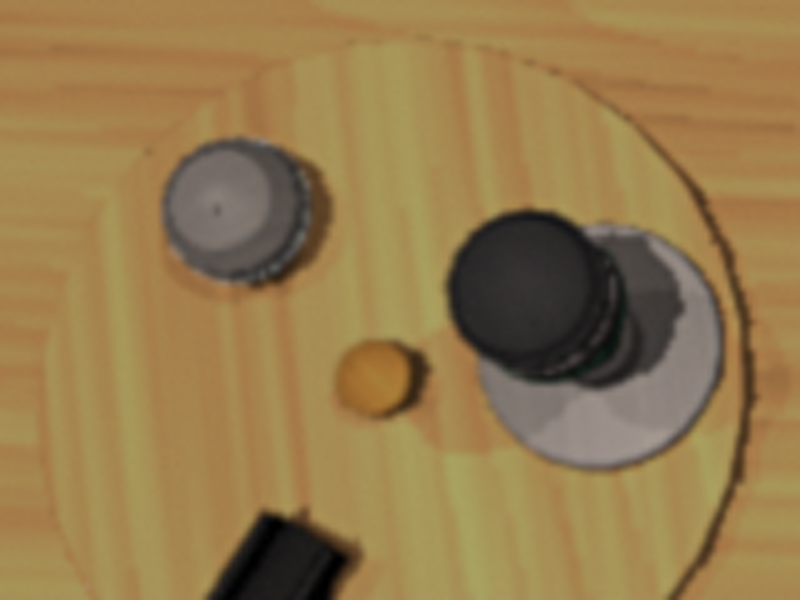

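View pics/c3.png

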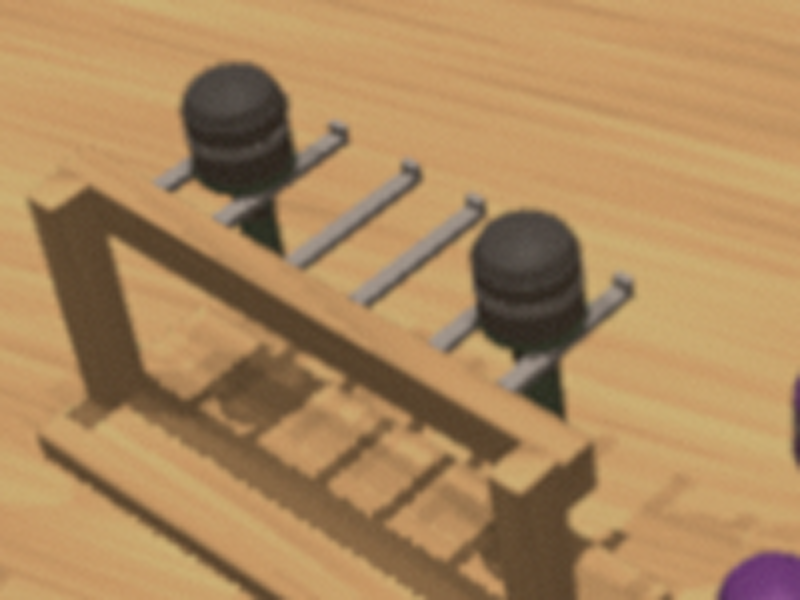

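View pics/c4.png

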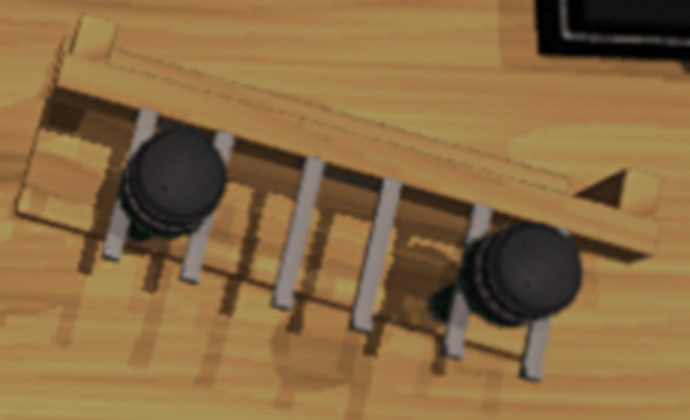

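The target is confirmed: dark head, green handle, steel base. Next I fit head and rack positions to the image measurements.

```bash
cat > fit.py <<'E'
from h import *
from scipy.optimize import least_squares
a=np.linspace(0,2*np.pi,48,endpoint=False)
prof=[(27,-28),(27,16)]+[(27*np.cos(t),16+14*np.sin(t)) for t in np.linspace(0.15,1.57,8)]
H=np.array([[r*np.cos(t),r*np.sin(t),z] for r,z in prof for t in a])/1000
def bbox(c,P):
    q=np.array([proj(c,P+h) for h in H]);return np.array([q[:,0].min(),q[:,0].max(),q[:,1].min(),q[:,1].max()])
def un(b,k,x0,y0): 
    f=lambda X,o:(X+.5)/k-.5+o
    return np.array([f(b[0],x0),f(b[1],x0),f(b[2],y0),f(b[3],y0)])
E
python3 - <<'E'
from fit import *
S=load('scene0');T=load('top0')
def fit(bs,bt,x0,w=np.ones(8)):
    f=lambda P:np.r_[bbox(S,P)-bs,bbox(T,P)-bt]*w
    r=least_squares(f,x0);print(r.x.round(4),f(r.x).round(1));return r.x
mic=fit(un((175,323,104,283),5,370,200),un((448,625,209,382),5,110,220),[.35,.2,.2])
L=fit(un((471,585,209,350),4,120,140),un((120,227,126,238),3,350,180),[.4,-.15,.2])
Rr=fit(un((182,294,62,193),4,120,140),un((459,582,220,328),3,350,180),[.4,-.3,.2])
# base disc: centre of top rim ellipse in both
print('disc', atz(T,(600-.5)/5+110,(346)/5+220,.042), atz(S,214/5+370,424/5+200,.042))
m=(L+Rr)/2; d=(L-Rr); print('mid',m,np.linalg.norm(d),np.degrees(np.arctan2(d[1],d[0])))
# rack prongs: triangulate tips  c4 / c3
g=lambda c,X,Y,k,x0,y0: ray(c,(X+.5)/k-.5+x0,(Y+.5)/k-.5+y0)
for s,t in [((478,201),(283,301)),((413,168),(362,325)),((625,282),(191,278)),((340,130),(454,353))]:
    print(tri(g(S,*s,4,120,140),g(T,*t,3,350,180)))
E
```

```text
[0.5006 0.1977 0.1736] [-1.3 -0.1 -0.8  1.  -1.1  0.  -0.1  0.6]
[ 0.5746 -0.1204  0.197 ] [-1.3  0.1 -1.   0.8 -0.9 -0.   0.4  0.1]
[ 0.5297 -0.3153  0.1968] [-1.1  0.3 -0.9  0.8 -0.9  0.3  0.1  0.2]
disc [0.49931567 0.19555215 0.042     ] [0.50771654 0.20182212 0.042     ]
mid [ 0.55215234 -0.21784851  0.19690171] 0.20004566495621312 77.04277039812987
(array([ 0.51279091, -0.18543938,  0.17224343]), [np.float64(0.002033800349100101), np.float64(0.002033800349100163)])
(array([ 0.50103568, -0.23077396,  0.17056098]), [np.float64(0.0019059556840135205), np.float64(0.0019059556840134392)])
(array([ 0.52116882, -0.11868216,  0.15222542]), [np.float64(0.020847527295162076), np.float64(0.020847527295162104)])
(array([ 0.48721914, -0.28362653,  0.1691908 ]), [np.float64(0.0016855157513084808), np.float64(0.001685515751308445)])
```

Fits agree to about 1 px: mic head (0.501,0.198,0.174), slot about (0.553,-0.218,0.197), rack y at about 77°. Moving above the mic.

Request:
{"op": "servo_tool", "data": {"increments": [[-0.01,-0.004,-0.02,2],[-0.04,-0.014,-0.04,5],[-0.085,-0.03,-0.055,9],[-0.13,-0.046,-0.06,13],[-0.175,-0.062,-0.06,17],[-0.22,-0.078,-0.06,21],[-0.265,-0.094,-0.06,25],[-0.31,-0.11,-0.06,28],[-0.345,-0.122,-0.06,30],[-0.365,-0.13,-0.06,30]], "fingers": 0, "squeeze": 40}}

```text
t: 1.15
ee_pos: [0.5016, 0.1957, 0.2907]
orientation: [0.468, 0.884, -0.0, -0.0]
contact_force: [-0.3, 0.4, 0.5]
gripper_width: 0.0853
```

```bash
python3 - <<'E'
from h import *
c=snap('wrist','w1');s=c['s'];print(s['t'],s['ee_pos'],R.from_quat(s['orientation']).as_matrix().round(4),s['joints'])
print(proj(c,[.5006,.1977,.1736+.03]))
T=load('top0');print(atz(T,315,264,.14),atz(T,307,190,.14))
E
```

```text
1.15 [0.50162164 0.19573719 0.29070338] [[-5.614e-01  8.276e-01 -8.000e-04]
 [ 8.276e-01  5.614e-01 -4.000e-04]
 [ 1.000e-04 -9.000e-04 -1.000e+00]] [ 1.54487129e-01  3.08777362e-01  1.34914102e+00 -3.15055407e-04
  1.48450339e+00 -4.41542014e-01]
[314.42684041 248.03187903]
[0.53825093 0.03227791 0.14      ] [0.6740208  0.05216735 0.14      ]
```

View pics/w1.png

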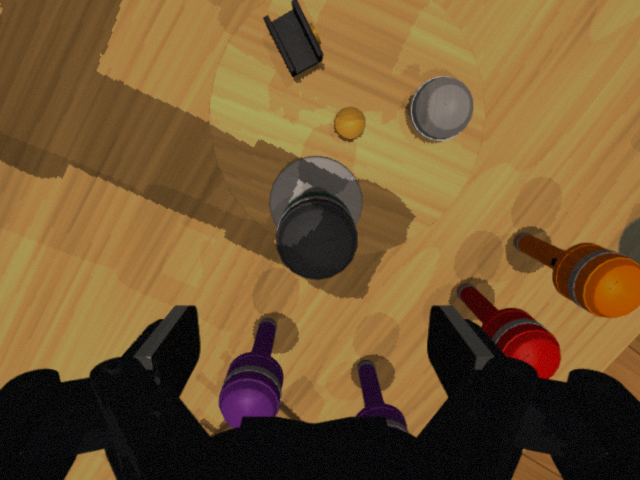

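Green-handled mic in its base at wrist (316,238), purple mics at (250,395) and (385,415). I compare the head position across all three cameras.

```bash
python3 - <<'E'
from fit import *
S=load('scene0');T=load('top0');W=load('w1')
P=[.5006,.1977,.1736];print(bbox(W,np.array(P)).round(1))
im=cv2.cvtColor(W['frame'],cv2.COLOR_RGB2BGR)[150:300,240:400];cv2.imwrite('pics/c5.png',cv2.resize(im,None,fx=4,fy=4,interpolation=cv2.INTER_CUBIC))
E
```

```text
[273.1 355.7 191.7 281.6]
```

View pics/c5.png

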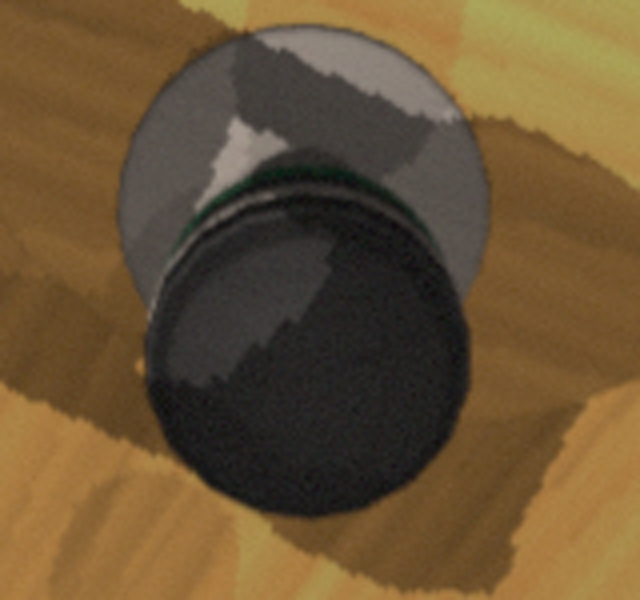

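```bash
python3 - <<'E'
from h import *
s=readout.read_state();print(s['t'],s['ee_pos'],s['joint_velocities'].round(3),R.from_quat(s['orientation']).as_matrix().round(4)[:2,:2])
E
```

```text
1.2 [0.50278243 0.1943289  0.29046999] [ 0.061 -0.021  0.037  0.009 -0.006  0.064] [[-0.5609  0.8279]
 [ 0.8279  0.5609]]
```

Request:
{"op": "servo_tool", "data": {"increments": [[0,0.001,0.005,0],[0,0.0015,0.015,0],[0,0.0015,0.025,0],[0,0.0015,0.035,0],[0,0.0015,0.045,0],[0,0.0015,0.052,0],[0,0.0015,0.055,0],[0,0.0015,0.055,0],[0,0.0015,0.055,0],[0,0.0015,0.055,0]]}}

```text
t: 2.2
ee_pos: [0.5015, 0.1989, 0.2367]
orientation: [0.467, 0.884, 0.0, 0.0]
contact_force: [0.3, -1.3, 0.3]
gripper_width: 0.0854
```

```bash
python3 - <<'E'
from fit import *
W=snap('wrist','w2');s=W['s'];print(s['t'],s['ee_pos'],s['joint_velocities'].round(3),R.from_quat(s['orientation']).as_matrix().round(4)[:2,:2])
print(bbox(W,np.array([.501,.199,.1736])).round(1))
E
```

```text
2.2 [0.501469   0.1988553  0.23671381] [0.001 0.001 0.    0.001 0.001 0.001] [[-0.5641  0.8257]
 [ 0.8257  0.5641]]
[261.4 365.3 206.6 321.1]
```

View pics/w2.png

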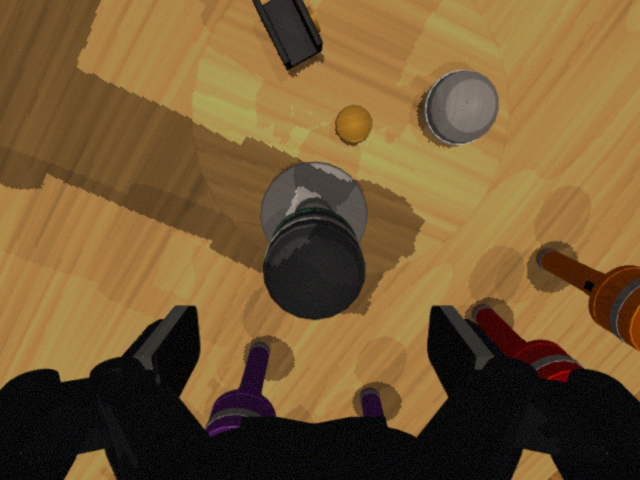

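The head is centred between the fingers (u 263..366, bottom 319, within 1 mm of prediction). Descending, then closing.

Request:
{"op": "servo_tool", "data": {"increments": [[0,0,0.008,0],[0,0,0.018,0],[0,0,0.028,0],[0,0,0.038,0],[0,0,0.048,0],[0,0,0.058,0],[0,0,0.067,0],[0,0,0.075,0],[0,0,0.079,0],[0,0,0.08,0]]}}

```text
t: 3.25
ee_pos: [0.5012, 0.1988, 0.1559]
orientation: [0.467, 0.884, -0.0, -0.0]
contact_force: [-0.8, 0.1, -0.0]
gripper_width: 0.0855
```

Request:
{"op": "servo_tool", "data": {"increments": [[0,0,0,0],[0,0,0,0],[0,0,0,0],[0,0,0,0],[0,0,0,0],[0,0,0,0],[0,0,0,0],[0,0,0,0],[0,0,0,0],[0,0,0,0]], "fingers": 1, "squeeze": 40}}

```text
t: 4.25
ee_pos: [0.5015, 0.1989, 0.1569]
orientation: [0.467, 0.884, 0.0, 0.0]
contact_force: [-0.3, -0.6, 5.1]
gripper_width: 0.0534
```

```bash
python3 - <<'E'
from fit import *
W=snap('wrist','w3');s=W['s'];print(s['t'],s['ee_pos'],s['contact_force'],s['wrist_torque'],s['gripper_width'])
snap('scene','s3')
E
```

```text
4.25 [0.50154556 0.19888022 0.15690785] [-0.26850911 -0.55128566  5.13254837] [-0.08326777  0.23428591 -0.01185899] 0.05337245660544484
```

View pics/s3.png

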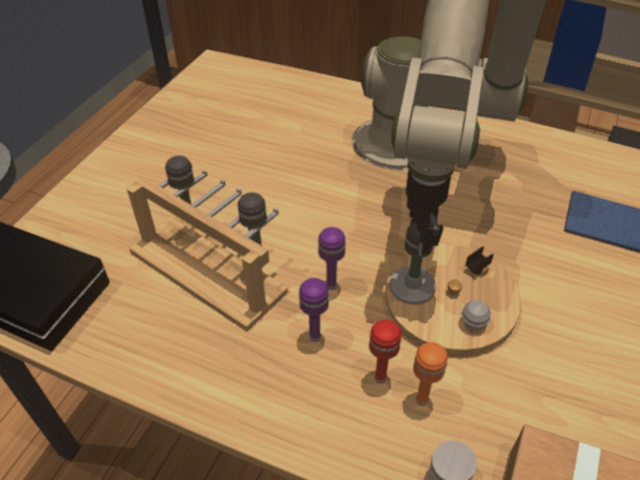

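View pics/w3.png

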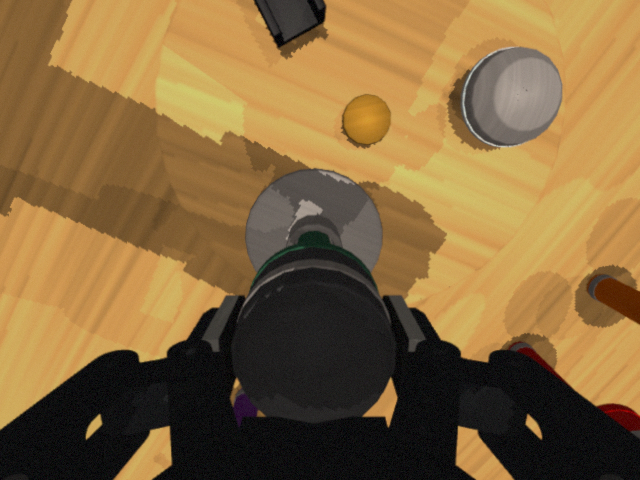

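Held at 53.4 mm opening. Lifting straight up 90 mm.

Request:
{"op": "servo_tool", "data": {"increments": [[0,0,-0.004,0],[0,0,-0.012,0],[0,0,-0.022,0],[0,0,-0.033,0],[0,0,-0.045,0],[0,0,-0.057,0],[0,0,-0.069,0],[0,0,-0.08,0],[0,0,-0.087,0],[0,0,-0.09,0]]}}

```text
t: 5.35
ee_pos: [0.5015, 0.1989, 0.2471]
orientation: [0.467, 0.884, 0.0, 0.0]
contact_force: [-0.9, -0.5, -3.8]
gripper_width: 0.0527
```

```bash
python3 - <<'E'
from fit import *
W=snap('wrist','w4');s=W['s'];print(s['t'],s['ee_pos'],s['contact_force'],s['wrist_torque'],s['gripper_width'],s['joints'])
Rm=R.from_quat(s['orientation']).as_matrix()
for P in ([.40,.08,.246],[.417,-.187,.246]):print(Rm.T@(np.array(P)-[.501,.199,.246]))
print(Rm)
E
```

```text
5.35 [0.50145359 0.19890769 0.24710371] [-0.89811249 -0.47373584 -3.76703276] [-0.06715485  0.00797461 -0.01275329] 0.05273791333651329 [ 1.60345019e-01  3.33400916e-01  1.42807102e+00 -2.12636439e-05
  1.37918005e+00 -4.39089477e-01]
[-4.12705939e-02 -1.50528157e-01 -1.09544891e-04]
[-2.71310861e-01 -2.87127846e-01 -1.28299582e-04]
[[-5.64178793e-01  8.25652119e-01  9.31930926e-04]
 [ 8.25652538e-01  5.64178934e-01  1.29578714e-04]
 [-4.18788856e-04  8.42556697e-04 -9.99999557e-01]]
```

View pics/w4.png

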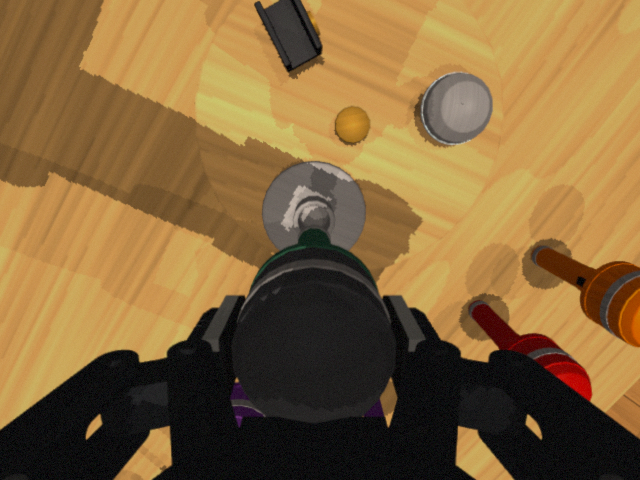

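The mic is clear of the base, which stayed put. Carrying it round the purple mic on the robot side.

Request:
{"op": "servo_tool", "data": {"increments": [[-0.001,-0.004,0,2],[-0.004,-0.014,0,6],[-0.008,-0.03,0,11],[-0.013,-0.048,0,17],[-0.019,-0.069,0,23],[-0.025,-0.09,0,29],[-0.03,-0.111,0,35],[-0.035,-0.13,0,41],[-0.039,-0.144,0,45],[-0.041,-0.151,0,47.3]]}}

```text
t: 6.4
ee_pos: [0.3988, 0.0791, 0.246]
orientation: [0.784, 0.621, -0.0, -0.0]
contact_force: [0.8, 0.4, -3.8]
gripper_width: 0.053
```

Request:
{"op": "servo_tool", "data": {"increments": [[-0.008,0.002,0,0],[-0.025,0.007,0,0],[-0.053,0.016,0,0],[-0.088,0.026,0,0],[-0.125,0.037,0,0],[-0.162,0.049,0,0],[-0.197,0.059,0,0],[-0.227,0.068,0,0],[-0.248,0.074,0,0],[-0.256,0.077,0,0]]}}

```text
t: 7.4
ee_pos: [0.4175, -0.1889, 0.2458]
orientation: [0.783, 0.622, -0.0, -0.0]
contact_force: [-0.1, 1.0, -4.3]
gripper_width: 0.0531
```

Request:
{"op": "servo_tool", "data": {"increments": [[0,0,0,0],[0,0,0,0],[0,0,0,0],[0,0,0,0],[0,0,0,0],[0,0,0,0],[0,0,0,0],[0,0,0,0],[0,0,0,0],[0,0,0,0]]}}

```text
t: 8.4
ee_pos: [0.4174, -0.1869, 0.2463]
orientation: [0.782, 0.623, 0.0, -0.0]
contact_force: [0.5, 0.0, -4.0]
gripper_width: 0.053
```

```bash
python3 - <<'E'
from fit import *
W=snap('wrist','w5');s=W['s'];print(s['t'],s['ee_pos'],s['contact_force'],s['wrist_torque'],s['gripper_width'],s['joints'])
print(R.from_quat(s['orientation']).as_matrix())
snap('scene','s5');snap('top','t5')
def crop(n,x0,x1,y0,y1,k,out):
    im=cv2.imread(f'pics/{n}.png')[y0:y1,x0:x1];cv2.imwrite(f'pics/{out}.png',cv2.resize(im,None,fx=k,fy=k,interpolation=cv2.INTER_CUBIC))
crop('s5',120,320,110,260,4,'c6');crop('t5',350,590,180,360,3,'c7')
E
```

```text
8.4 [ 0.41737797 -0.18692227  0.24628851] [ 0.51089706  0.0419483  -4.03232063] [ 0.03102625  0.01553302 -0.00940339] 0.05296471547630083 [-6.78211150e-01  1.50733830e-01  1.66342375e+00  3.10687485e-05
  1.32747549e+00 -4.52058034e-01]
[[ 2.24237560e-01  9.74534513e-01 -1.25580081e-05]
 [ 9.74534512e-01 -2.24237559e-01  4.88412134e-05]
 [ 4.47814710e-05 -2.31902468e-05 -9.99999999e-01]]
```

View pics/w5.png

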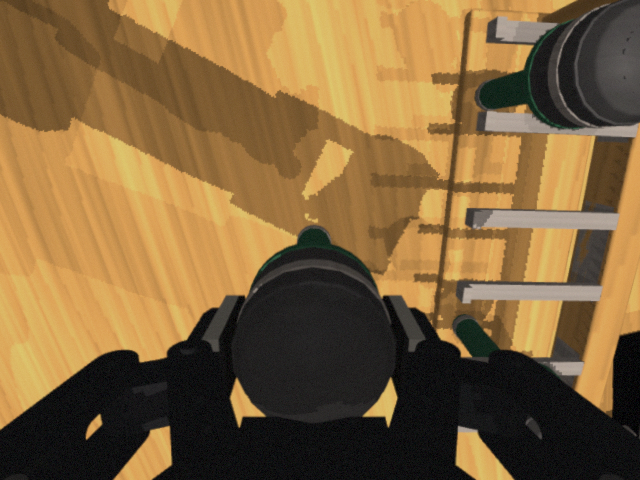

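View pics/c6.png

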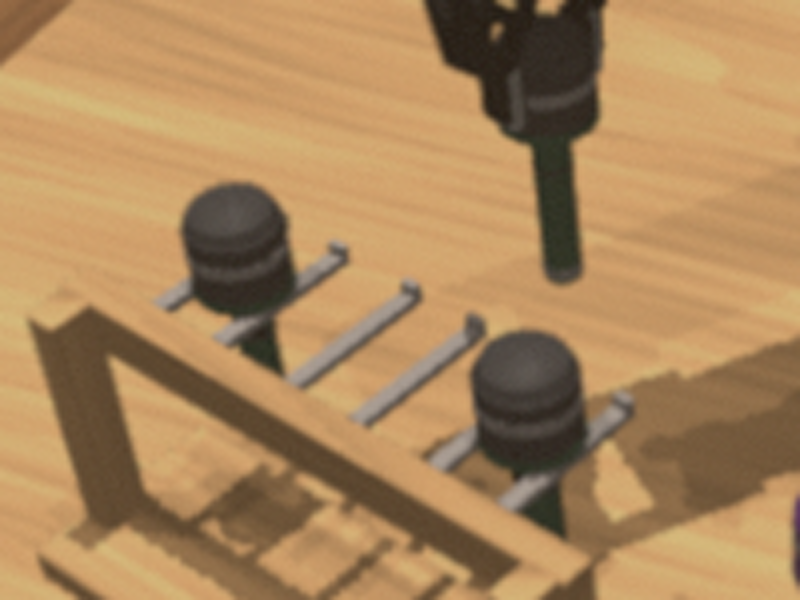

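View pics/t5.png

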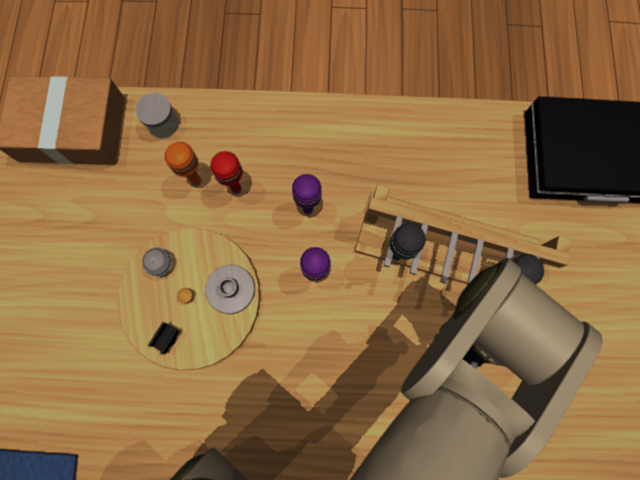

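Wrist view: middle fork prongs at about (545,218) and (530,292), both running parallel to the image rows, so yaw is aligned. Both hanging mics are in place. I measure the gap in an enlarged crop.

```bash
python3 - <<'E'
import cv2
im=cv2.imread('pics/w5.png')[190:320,440:640];cv2.imwrite('pics/c8.png',cv2.resize(im,None,fx=4,fy=4,interpolation=cv2.INTER_CUBIC))
E
```

```text
(no output)
```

View pics/c8.png

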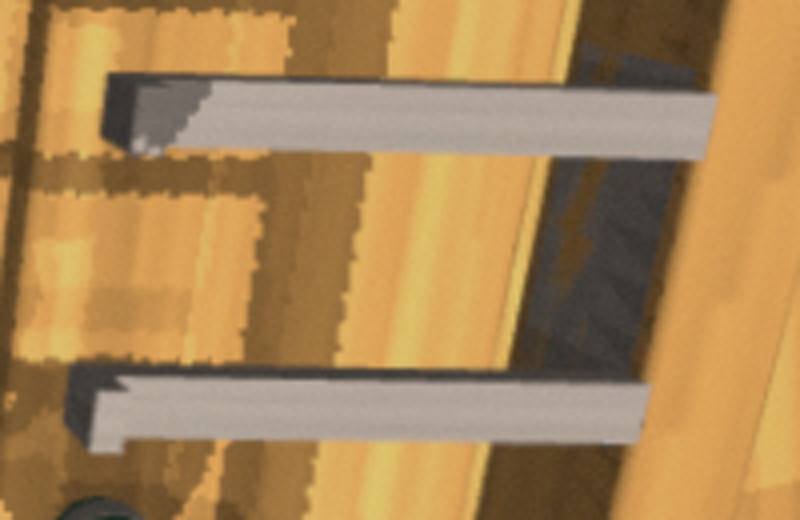

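```bash
python3 - <<'E'
from fit import *
W=load('w5');x=np.array([.97453,-.22424]);y=-np.array([-.22424,-.97453])
y=np.array([.22424,.97453]);s0=np.array([.553,-.2185])
for n,X,Y,z in [('Utop',600,91,.169),('Ubot',600,158,.169),('Utop',300,84,.169),('Ubot',300,155,.169),('Ltop',500,382,.169),('Lbot',500,443,.169),('Ltop',200,378,.169),('Lbot',200,440,.169),('Urail',708,125,.169),('Lrail',644,412,.169),('Utip',135,110,.175),('Ltip',97,420,.175)]:
    p=atz(W,(X+.5)/4-.5+440,(Y+.5)/4-.5+190,z)[:2]-s0
    print(n,(p@x*1e3).round(1),(p@y*1e3).round(1))
# held mic in wrist view; handle tail position: tail at (314,235)?
s=W['s'];t=np.array(s['ee_pos']);print(bbox(W,t+[0,0,.0177]))
print('tail',proj(W,t+[0,0,.0177-.133]),proj(W,t+[0,0,.0177-.133]+np.r_[0.011*y,0]))
E
```

```text
Utop 23.9 27.0
Ubot 25.9 16.9
Utop -22.1 27.8
Ubot -20.6 17.2
Ltop 16.7 -18.9
Lbot 18.6 -29.2
Ltop -31.3 -17.9
Lbot -30.0 -28.3
Urail 42.0 22.0
Lrail 41.4 -24.1
Utip -48.7 25.1
Ltip -49.2 -22.3
[229.18197838 398.99841496 240.99804741 433.93192498]
tail [313.74482846 239.41523767] [313.7507832 223.8119582]
```

```bash
python3 - <<'E'
import cv2
im=cv2.imread('pics/w5.png')[210:360,220:410];cv2.imwrite('pics/c9.png',cv2.resize(im,None,fx=4,fy=4,interpolation=cv2.INTER_CUBIC))
E
```

```text
(no output)
```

View pics/c9.png

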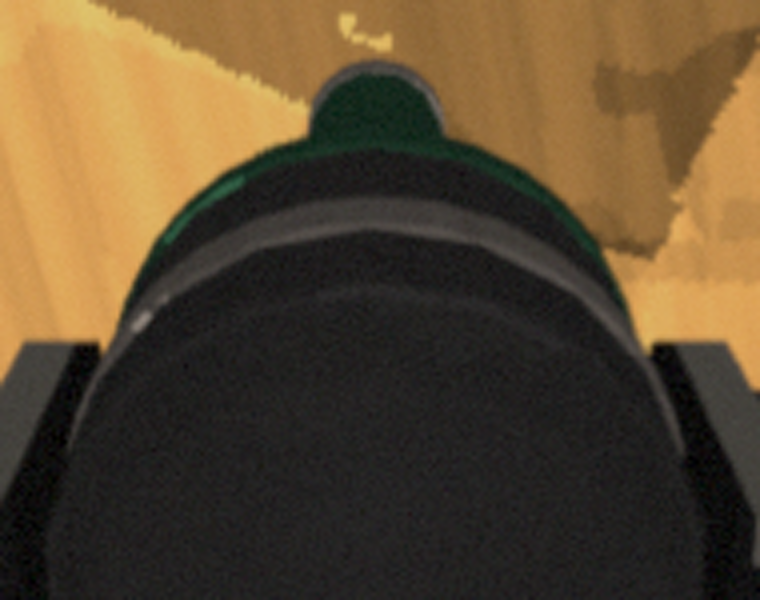

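The slot is confirmed to within 1 mm in y, and the mic hangs vertical in the grip: tail rim at (314,225) against a predicted (314,224). Descending to entry height, then moving into the fork.

Request:
{"op": "servo_tool", "data": {"increments": [[0,0,0.003,0],[0,0,0.009,0],[0,0.001,0.017,0],[0,0.003,0.025,0],[0,0.007,0.033,0],[0,0.013,0.039,0],[0,0.02,0.043,0],[0,0.029,0.046,0],[0,0.037,0.046,0],[0,0.04,0.046,0]]}}

```text
t: 9.55
ee_pos: [0.4573, -0.1961, 0.2003]
orientation: [0.782, 0.623, 0.0, 0.0]
contact_force: [-0.1, 0.2, -3.1]
gripper_width: 0.0531
```

Request:
{"op": "servo_tool", "data": {"increments": [[0,0.003,0,0],[0,0.01,0,0],[0,0.018,0,0],[0,0.026,0,0],[0,0.034,0,0],[0,0.042,0,0],[0,0.049,0,0],[0,0.056,0,0],[0,0.059,0,0],[0,0.06,0,0]]}}

```text
t: 10.55
ee_pos: [0.5151, -0.2094, 0.2002]
orientation: [0.782, 0.623, -0.0, -0.0]
contact_force: [0.3, -0.2, -3.4]
gripper_width: 0.053
```

```bash
python3 - <<'E'
from fit import *
W=snap('wrist','w6');s=W['s'];print(s['t'],s['ee_pos'],s['contact_force'],s['wrist_torque'],s['gripper_width'])
snap('scene','s6')
im=cv2.imread('pics/s6.png')[110:260,120:320];cv2.imwrite('pics/c10.png',cv2.resize(im,None,fx=4,fy=4,interpolation=cv2.INTER_CUBIC))
E
```

```text
10.55 [ 0.51507634 -0.20937619  0.20015932] [ 0.28946192 -0.21793647 -3.36900125] [-0.01175593 -0.00198429  0.01467543] 0.05304181469162251
```

View pics/w6.png

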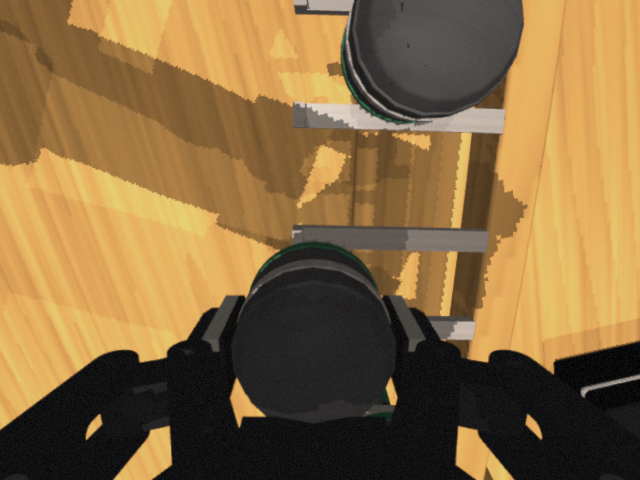

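View pics/c10.png

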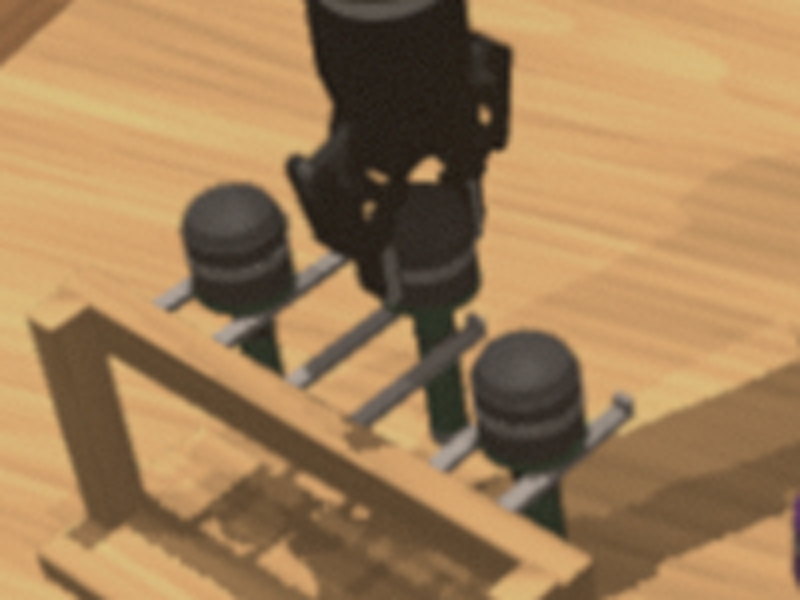

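The handle is entering between the prongs: in the wrist view they are at v≈238 and v≈328, either side of the mic. Lateral check, then onward.

```bash
python3 - <<'E'
from fit import *
W=load('w6');t=np.array(W['s']['ee_pos'])[:2];Rm=R.from_quat(W['s']['orientation']).as_matrix()
for u,v in [(460,230),(460,250.5),(465,317),(465,340),(487,240),(474,330)]:
    p=atz(W,u,v,.169)[:2]-t; print(u,v,(Rm[:2,:2].T@p*1e3).round(1))
im=cv2.imread('pics/w6.png')[200:360,290:500];cv2.imwrite('pics/c11.png',cv2.resize(im,None,fx=3.8,fy=3.75,interpolation=cv2.INTER_CUBIC))
E
```

```text
460 230 [26.7 67.8]
460 250.5 [16.8 68.8]
465 317 [-17.6  75. ]
465 340 [-30.4  76.5]
487 240 [21.9 81.2]
474 330 [-24.8  80.4]
```

View pics/c11.png

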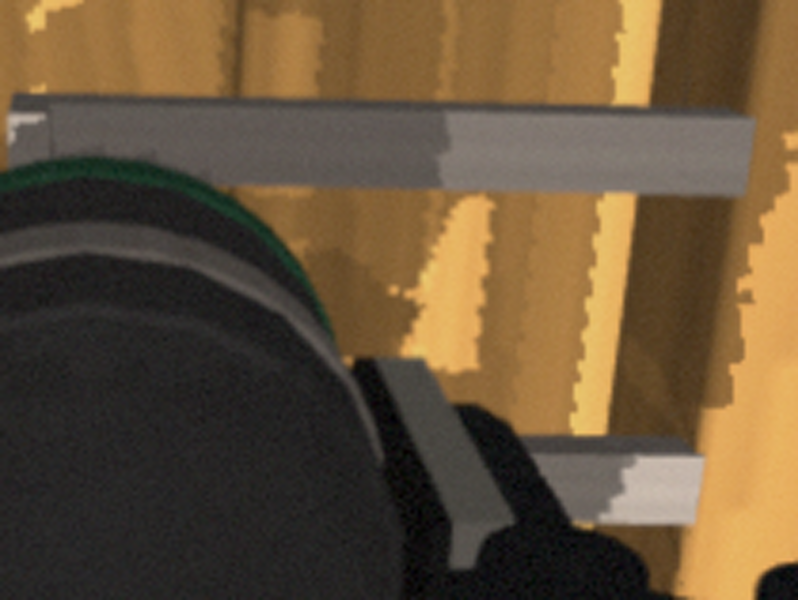

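Request:
{"op": "servo_tool", "data": {"increments": [[0,0.003,0,0],[-0.001,0.008,0,0],[-0.001,0.014,0,0],[-0.001,0.02,0,0],[-0.001,0.026,0,0],[-0.001,0.032,0,0],[-0.001,0.036,0,0],[-0.001,0.039,0,0],[-0.001,0.039,0,0],[-0.001,0.039,0,0]]}}

```text
t: 11.65
ee_pos: [0.5525, -0.219, 0.2002]
orientation: [0.782, 0.623, -0.0, -0.0]
contact_force: [-0.8, -0.2, -3.9]
gripper_width: 0.0531
```

Request:
{"op": "servo_tool", "data": {"increments": [[0,0,0.002,0],[0,0,0.005,0],[0,0,0.008,0],[0,0,0.011,0],[0,0,0.013,0],[0,0,0.015,0],[0,0,0.016,0],[0,0,0.017,0],[0,0,0.017,0],[0,0,0.017,0]]}}

```text
t: 12.65
ee_pos: [0.5527, -0.2191, 0.1834]
orientation: [0.782, 0.623, 0.0, 0.0]
contact_force: [0.5, 0.5, -4.1]
gripper_width: 0.0534
```

```bash
python3 - <<'E'
from fit import *
W=snap('wrist','w7');s=W['s'];print(s['t'],s['ee_pos'],s['contact_force'],s['wrist_torque'],s['gripper_width'])
snap('scene','s7')
im=cv2.imread('pics/s7.png')[110:260,120:320];cv2.imwrite('pics/c12.png',cv2.resize(im,None,fx=4,fy=4,interpolation=cv2.INTER_CUBIC))
E
```

```text
12.65 [ 0.55265382 -0.2190512   0.18335923] [ 0.49057726  0.51802682 -4.09380021] [ 0.00606002  0.02252934 -0.0339443 ] 0.05339149597423525
```

View pics/w7.png

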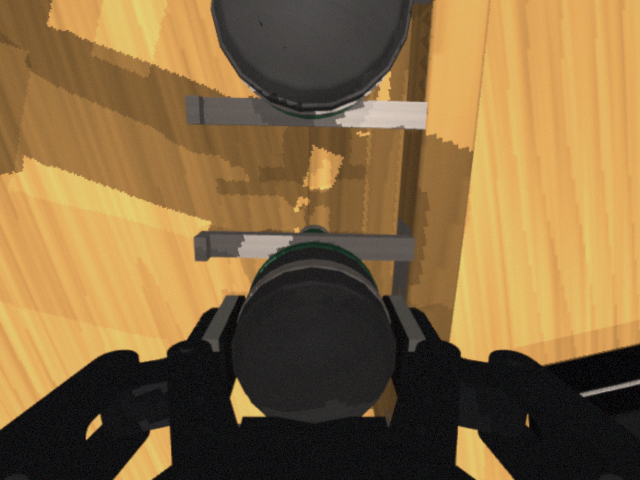

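View pics/c12.png

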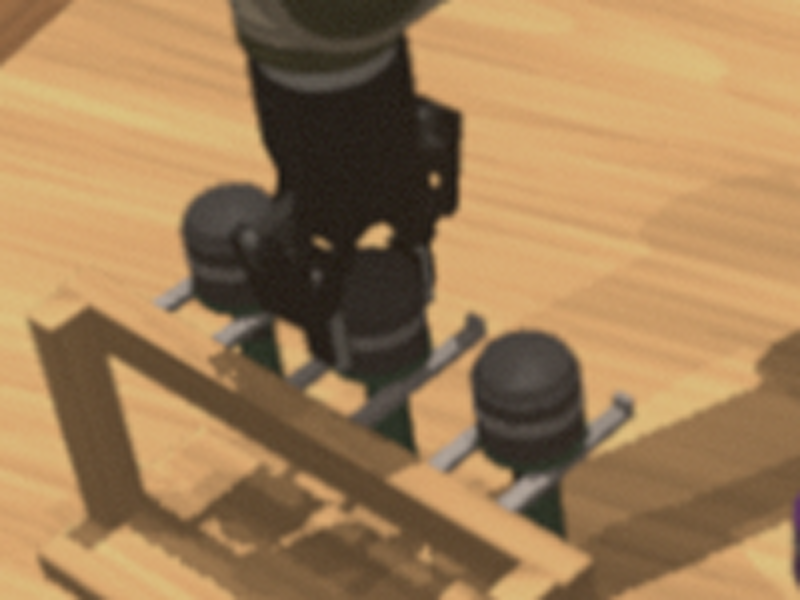

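Request:
{"op": "servo_tool", "data": {"increments": [[0,0,0.0005,0],[0,0,0.001,0],[0,0,0.0015,0],[0,0,0.002,0],[0,0,0.0025,0],[0,0,0.003,0],[0,0,0.003,0],[0,0,0.003,0],[0,0,0.003,0],[0,0,0.003,0]]}}

```text
t: 13.75
ee_pos: [0.5526, -0.2191, 0.1803]
orientation: [0.782, 0.623, -0.0, 0.0]
contact_force: [0.1, 0.4, -3.5]
gripper_width: 0.053
```

Request:
{"op": "servo_tool", "data": {"increments": [[0,0,0.0003,0],[0,0,0.0006,0],[0,0,0.0009,0],[0,0,0.0012,0],[0,0,0.0015,0],[0,0,0.0015,0],[0,0,0.0015,0],[0,0,0.0015,0],[0,0,0.0015,0],[0,0,0.0015,0]]}}

```text
t: 14.75
ee_pos: [0.5527, -0.2191, 0.1799]
orientation: [0.782, 0.623, 0.0, 0.0]
contact_force: [-3.5, 2.0, 7.3]
gripper_width: 0.0531
```

Contact on the prongs: force went from -3.5 to +7 N. Easing back 1 mm, then opening.

Request:
{"op": "servo_tool", "data": {"increments": [[0,0,-0.0005,0],[0,0,-0.0009,0],[0,0,-0.0009,0],[0,0,-0.0009,0],[0,0,-0.0009,0],[0,0,-0.0009,0],[0,0,-0.0009,0],[0,0,-0.0009,0],[0,0,-0.0009,0],[0,0,-0.0009,0]]}}

```text
t: 15.75
ee_pos: [0.5527, -0.2191, 0.1799]
orientation: [0.782, 0.623, 0.0, 0.0]
contact_force: [-1.5, 1.6, 5.0]
gripper_width: 0.053
```

Request:
{"op": "servo_tool", "data": {"increments": [[0,0,0,0],[0,0,0,0],[0,0,0,0],[0,0,0,0],[0,0,0,0],[0,0,0,0],[0,0,0,0],[0,0,0,0],[0,0,0,0],[0,0,0,0]], "fingers": 0}}

```text
t: 16.75
ee_pos: [0.5526, -0.219, 0.1797]
orientation: [0.782, 0.623, 0.0, 0.0]
contact_force: [-0.8, 1.2, 0.3]
gripper_width: 0.0855
```

```bash
python3 - <<'E'
from fit import *
W=snap('wrist','w8');s=W['s'];print(s['t'],s['ee_pos'],s['contact_force'],s['wrist_torque'],s['gripper_width'])
E
```

```text
16.75 [ 0.55263645 -0.21904394  0.17970252] [-0.77488597  1.16472168  0.28696487] [ 0.00097386 -0.01568039  0.00281088] 0.08552436701483151
```

View pics/w8.png

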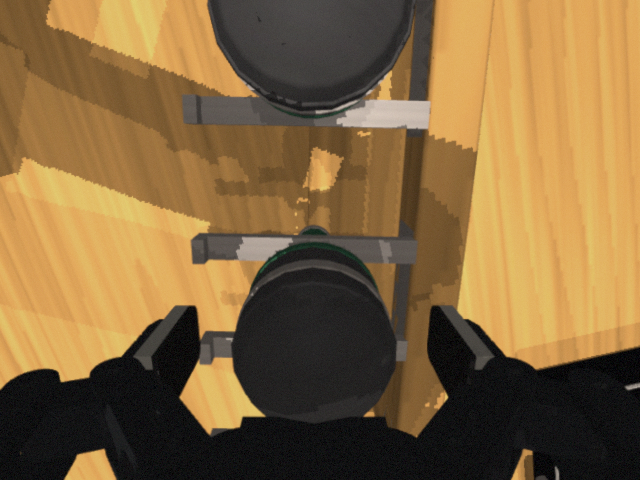

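Released; the head (centre about (315,345)) sits on both prongs without having moved. Retreating straight up, then back.

Request:
{"op": "servo_tool", "data": {"increments": [[0,0,-0.004,0],[0,0,-0.012,0],[0,0,-0.022,0],[0,0,-0.034,0],[0,0,-0.046,0],[0,0,-0.06,0],[0,0,-0.075,0],[0,0,-0.09,0],[0,0,-0.1,0],[0,0,-0.105,0]]}}

```text
t: 17.8
ee_pos: [0.5528, -0.2192, 0.2861]
orientation: [0.782, 0.623, 0.0, 0.001]
contact_force: [0.0, -0.9, 0.1]
gripper_width: 0.0852
```

Request:
{"op": "servo_tool", "data": {"increments": [[0,-0.01,-0.005,0],[0,-0.03,-0.01,0],[0,-0.06,-0.01,0],[0,-0.09,-0.01,0],[0,-0.12,-0.01,0],[0,-0.15,-0.01,0],[0,-0.175,-0.01,0],[0,-0.19,-0.01,0],[0,-0.2,-0.01,0],[0,-0.2,-0.01,0]]}}

```text
t: 18.8
ee_pos: [0.3569, -0.1739, 0.2948]
orientation: [0.783, 0.623, -0.0, 0.0]
contact_force: [0.4, -0.2, -0.7]
gripper_width: 0.0853
```

```bash
python3 - <<'E'
from fit import *
s=readout.read_state();print(s['t'],s['ee_pos'],s['contact_force'])
snap('scene','s9');snap('top','t9')
im=cv2.imread('pics/s9.png')[110:260,120:320];cv2.imwrite('pics/c13.png',cv2.resize(im,None,fx=4,fy=4,interpolation=cv2.INTER_CUBIC))
im=cv2.imread('pics/t9.png')[180:320,350:580];cv2.imwrite('pics/c14.png',cv2.resize(im,None,fx=3,fy=3,interpolation=cv2.INTER_CUBIC))
E
```

```text
18.8 [ 0.35690904 -0.17392703  0.29476771] [ 0.37282155 -0.19220601 -0.68094636]
```

View pics/c13.png

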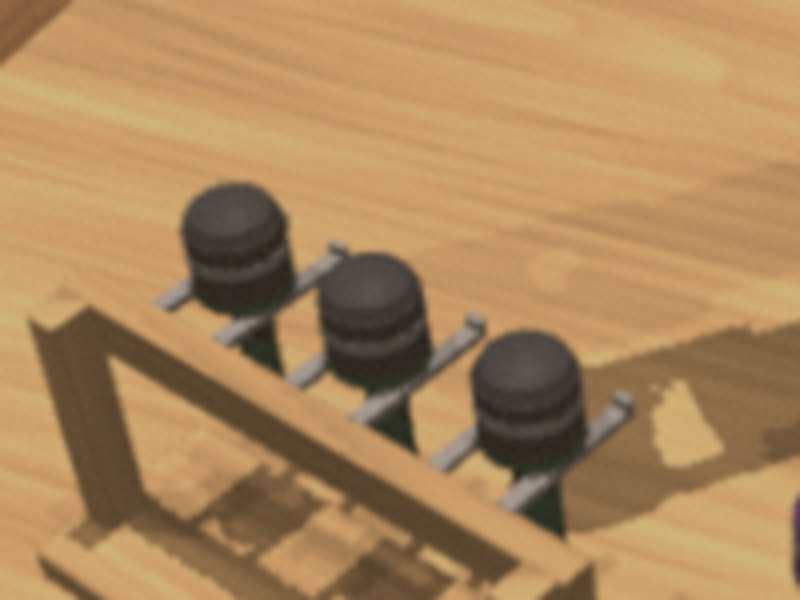

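View pics/c14.png

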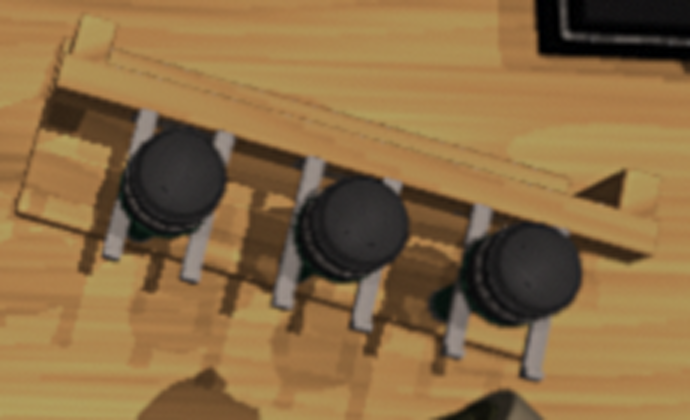

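The mic hangs upright in the middle fork, in line with the two neighbours, whose pixels have not changed. Handing in.

```bash
python3 -c "
from plant import order;print(order.hand_in())"
```

```text
the job is handed in; nothing more can be done
None
```

The green-handled microphone now hangs upright by its head in the middle fork of the rack, and I handed the job in at about 19 s of the 48 s. I lifted it 90 mm straight out of the desk base and carried it around the purple mics. I brought it in from the open front of the fork and lowered it until the prongs took its weight, pressing about 11 N. Then I released it and moved the arm clear.

- **Placement:** the last scene and top pictures show the mic in line with its two neighbours. Both hanging mics are at the same pixels as before.
- **Other things:** the desk base stayed put when the mic came out. In the pictures after the lift, nothing else on the platform or table had moved.
- **Clearance:** the gripper is open, about 0.2 m away from the rack and touching nothing.
- **Measurements:** the camera estimates disagreed by about 1–2 mm, which is within the calibration. I allowed for this with wrist-camera checks before gripping and before entering the fork. No check failed.

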